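# Sort the parts of a dismantled survey level into their service trays

## Robot

A 6-joint arm with a two-finger parallel gripper is mounted at the origin on the work surface. World frame = base frame: x ahead of the robot, y to its left, z up, the work surface at z = 0. Lengths are in m, angles in rad, forces in N, time in s.
With the tool pointing down it reaches from about 0.35 to 0.725 m from the base axis. Payload 4.3 kg.
Tool frame: the origin (TCP) lies midway between the tips of the shut fingers; the grasp point (between the pads) lies 19 mm behind it; y points along the fingers, x is the direction in which the jaws open and shut, and the axes are right-handed (so a half turn about y gives the same grasp; the last joint's range is limited). The gripper opens to 85 mm and grips with 20 to 120 N. Pads are 22 mm wide; open, the fingers measure 114 mm over their backs; the gripper's body (76 mm by 85 mm) begins 54 mm behind the grasp point. The pads swing forward as they close: fully open they stand 13 mm farther back than shut.
Start: joints at [1.055, 0.377, 0.081, 1.274, 0, 1.46], TCP at [0.227, 0.528, 0.231] pointing down, gripper open.
Joint ranges: [-2.72, 2.72], [-0.84, 1.66], [-1.02, 1.22], [-1.77, 2.12], [-1.37, 1.28], [-3.14, 3.14]. Speed limits (rad/s): [2.57, 2.57, 3.14, 3.14, 3.14, 3.14].

## Interface

Orientations are given as a rotation vector (axis times angle).
In Python, from station import ctrl, vision gives the robot as it stands.
- The arm moves only by the tool arm_command, never from a script. Its argument "series" is text: rows parted by semicolons, each of 5 numbers parted by spaces: the gripper command: -1 is fully open, 1 is shut, values between are in proportion, then the shift along the tool's x, y, z scaled (see below), then the turn about the tool's y scaled (see below). In form: fingers dx dy dz roll; .... A call has 1 to 20 rows; each row shifts and turns the commanded pose from where the row before left it, along the tool's axes as they then stand; what a row does not reach is not made up. The controller multiplies each number of a shift by 0.05 m and each number of a turn by 8 degrees. A row lasts 1/10 s, in which the tool goes at most 50 mm and 8.59 degrees, less where a joint would pass 70% of its speed; a pose out of reach is approached as far as the arm can. A call with a number of a shift or a turn outside -1 to 1 is refused whole. A call with a gripper value outside its range is refused whole. The fingers move at their own pace and stop on an object; "force" is the grip in N (left out, the last holds). Time passes only in rows, so rows that do not move let the fingers close. It gives the time, the measured TCP pose, the force and the opening at its end, in the units of the state.
- ctrl.read_state(): the state, without advancing time (a new reading comes with each control period).
- vision.capture(name): name is "scene" or "side" or "wrist"; returns the picture (384x512x3 uint8, blue, green, red); there is no depth.
- vision.camera_info(name): a dict with "intrinsics" (3x3 intrinsics, pixels), "origin" and "rotation" of the camera in the world. Camera axes: x right, y up, looking along -z (the intrinsics and any distortion apply to the point x, -y, -z); pixel columns grow to the right and rows downward; lengths in m; the calibration is good to about 2 mm. The wrist camera is an equidistant fisheye: a pixel r from the principal point sees the ray r / f radians off the axis. A picture is of the moment at which its call begins: read the wrist's pose just before it. camera_info takes no time and is no camera call; for the wrist camera it gives the pose at the moment of the call.
- ctrl.job_done(): hands the job in, once; it reports no verdict.
The state is a dict: "t": time; "qpos": joint angles; "qd": joint speeds; "effort": joint torques, N m; "position": TCP position; "ee_rot": TCP orientation; "force": force on the tool from outside, world axes, zero at the start; "ft_torque": the same for the moment, N m; "opening": finger opening in m.
Only numpy, scipy, OpenCV 4.12 (cv2) and the standard library are available. Lean on these libraries where they do the work, as an engineer would, in place of code of your own. Each camera call takes 0.05 s, during which the arm holds its last target. There are 200 camera calls.

## Task

Put the parts of the dismantled survey level into their white trays: one eyepiece upright in each of the two round cups, the large knob in the wide bay and the small knob in the narrow bay of the divided tray, and the spirit vial lengthwise in the plain undivided tray, lens, knob faces and vial window all up as they are now and each resting flat on its tray's floor. Set the parts down rather than dropping them, and do not shift the assembled level or the cleaner bottle standing beside the work.

Things in the scene. Friction and masses are not known exactly. Their poses are not given: they have to be found in the camera images.
- eyepiece_a: One of two identical eyepieces standing upright: black turned cylinder 46 mm high with a glass lens on top; foot 34 mm across up to 12 mm, knurled ring 40 mm across from 12 to 33 mm above the underside (the place to grip), 33 mm across above. Loose, about 90 g. Origin: centre of the underside; z up along its axis; yaw has no meaning.
- eyepiece_b: One of two identical eyepieces standing upright: black turned cylinder 46 mm high with a glass lens on top; foot 34 mm across up to 12 mm, knurled ring 40 mm across from 12 to 33 mm above the underside (the place to grip), 33 mm across above. Loose, about 90 g. Origin: centre of the underside; z up along its axis; yaw has no meaning.
- knob_large: Large knurled focusing knob lying on its face: plain aluminium disc 52 mm across, 30 mm high, straight sides. Loose, about 130 g. Origin: centre of the underside; z up along its axis; yaw has no meaning.
- knob_small: Small knurled clamp knob: plain aluminium cylinder 28 mm across, 28 mm high, straight sides. Loose, about 50 g. Origin: centre of the underside; z up along its axis; yaw has no meaning.
- level_vial: Spirit vial in an aluminium housing: bar 80 mm long (own x), 22 mm wide (own y), 28 mm high, flat upright sides, a green glass tube showing along the top and standing 3 mm proud of it. Loose, about 100 g. Origin: centre of the underside; z up.
- cup_tray: Fixed white plate 152 x 80 mm with two round cups, for one eyepiece each: centres at own x = -37 and +37 mm, y = 0; 62 mm across inside, wall 4 mm thick, rim 12 mm above the table. Floor top 4 mm above the table. Origin: centre of underside, at table height; x along the long side, z up.
- split_tray: Fixed white tray 152 x 80 mm, walls 3 mm thick, 12 mm high; a 4 mm divider across it, as high, off centre at own x = +25 mm. Wide bay (96 x 74 mm inside, large knob) centred at x = -25 mm, narrow bay (46 x 74 mm, small knob) at x = +50 mm, y = 0. Floor top 4 mm above the table. Origin: centre of underside, at table height; x along the long side, z up.
- long_tray: Fixed white plain undivided tray 118 x 62 mm, walls 3 mm thick, 12 mm high. For the spirit vial, its length along the tray's. Floor top 4 mm above the table. Origin: centre of underside, at table height; x along the long side, z up.
- survey_level: Bystander, not to be moved: assembled survey level, cream and green telescope body on a round black base; about 200 mm long along its own x, 70 mm wide, 132 mm high, 1.6 kg. Origin: centre of the underside of its base, z up.
- cleaner: Bystander, not to be moved: white plastic bottle of lens cleaner, 44 mm across, 100 mm high. Origin: centre of the underside, z up.
Not all that is in view belongs to the job. What is shaped like the knob_large but pink is not meant.

How it is judged:
At the end, for the whole second after the job is handed in: One eyepiece in each cup (within 16 mm of its centre each way), large knob in the wide bay (24 mm along, 13 across), small knob in the narrow bay (11, 25), vial in the plain tray (20 mm, 0.4 rad); all flat on the tray floors (underside at 1 to 8 mm, tilt under 0.12 rad), at rest (((x of eyepiece_a in the frame of cup_tray between -0.053 and -0.021 m and y of eyepiece_a in the frame of cup_tray between -0.016 and 0.016 m and z of eyepiece_a in the frame of cup_tray between 0.001 and 0.008 m and x of eyepiece_b in the frame of cup_tray between 0.021 and 0.053 m and y of eyepiece_b in the frame of cup_tray between -0.016 and 0.016 m and z of eyepiece_b in the frame of cup_tray between 0.001 and 0.008 m) or (x of eyepiece_b in the frame of cup_tray between -0.053 and -0.021 m and y of eyepiece_b in the frame of cup_tray between -0.016 and 0.016 m and z of eyepiece_b in the frame of cup_tray between 0.001 and 0.008 m and x of eyepiece_a in the frame of cup_tray between 0.021 and 0.053 m and y of eyepiece_a in the frame of cup_tray between -0.016 and 0.016 m and z of eyepiece_a in the frame of cup_tray between 0.001 and 0.008 m)) and x of knob_large in the frame of split_tray between -0.049 and -0.001 m and y of knob_large in the frame of split_tray between -0.013 and 0.013 m and z of knob_large in the frame of split_tray between 0.001 and 0.008 m and x of knob_small in the frame of split_tray between 0.039 and 0.062 m and y of knob_small in the frame of split_tray between -0.025 and 0.025 m and z of knob_small in the frame of split_tray between 0.001 and 0.008 m and x of level_vial in the frame of long_tray between -0.02 and 0.02 m and y of level_vial in the frame of long_tray between -0.02 and 0.02 m and z of level_vial in the frame of long_tray between 0.001 and 0.008 m and angle between the x axis of level_vial and the x axis of long_tray, either way round below 0.4 rad and angle between each of eyepiece_a, eyepiece_b, knob_large, knob_small, level_vial's own z axis and vertical below 0.12 rad and linear speed of each of eyepiece_a, eyepiece_b, knob_large, knob_small, level_vial below 0.02 m/s and angular speed of each of eyepiece_a, eyepiece_b, knob_large, knob_small, level_vial below 0.3 rad/s); the robot touches nothing.
It fails at once if a part is dropped: it falls free of the fingers at over 0.75 m/s (a fall of about 30 mm) ((linear speed of eyepiece_a above 0.75 m/s and contact force between the fingers and eyepiece_a below 0.01 N) or (linear speed of eyepiece_b above 0.75 m/s and contact force between the fingers and eyepiece_b below 0.01 N) or (linear speed of knob_large above 0.75 m/s and contact force between the fingers and knob_large below 0.01 N) or (linear speed of knob_small above 0.75 m/s and contact force between the fingers and knob_small below 0.01 N) or (linear speed of level_vial above 0.75 m/s and contact force between the fingers and level_vial below 0.01 N)).
It fails at once if the assembled survey level is moved more than 20 mm or tipped (distance of survey_level from where it was at the start of the episode above 0.02 m or angle between survey_level's own z axis and vertical above 0.2 rad).
It fails at once if the cleaner bottle is moved more than 20 mm or tipped (distance of cleaner from where it was at the start of the episode above 0.02 m or angle between cleaner's own z axis and vertical above 0.2 rad).
It also fails if it takes over 131 s, if anything falls off the work surface, if the arm or the gripper's body presses on something with over 40 N, if the wrist force passes 120 N, or if a joint passes its speed limit or range.

## Working session

There is one attempt and no reset: what is moved stays moved. The work goes in short steps, Python scripts to look and compute and a tool call to move; the robot and the scene stay as the last step left them, time stands still between calls to the robot, and variables do not carry over. Pictures are saved under pics/ and viewed, about 12 in all and at most 16, crops included, and the job is handed in when it is done.

Besides the shell and the picture viewer there is one more tool, called after ">>>" by a JSON object that holds its "fn" and its "kwargs". arm_command: Moves the arm, as the interface text tells. Shifts and turns lie within -1 to 1; 1 stands for 0.05 m of shift or 8 degrees of turn. Its arguments: {"type":"object","properties":{"series":{"type":"string"},"force":{"type":"number"}},"required":["series"]}

```bash
mkdir -p pics; ls; python3 - <<'E'
from station import ctrl, vision
import cv2,numpy as np
np.set_printoptions(precision=4,suppress=True)
for n in ("scene","side","wrist"):
    print(n,vision.camera_info(n))
    cv2.imwrite(f"pics/{n}0.png",vision.capture(n))
print(ctrl.read_state())
a=cv2.imread("pics/scene0.png")
cv2.imwrite("pics/scene0b.png",cv2.resize(a,(800,600)))
a=cv2.imread("pics/side0.png")
cv2.imwrite("pics/side0b.png",cv2.resize(a,(800,600)))
E
```

```text
pics
scene {'intrinsics': array([[415.7667,   0.    , 250.9558],
       [  0.    , 415.7667, 189.1601],
       [  0.    ,   0.    ,   1.    ]]), 'origin': array([1.2479, 0.2539, 0.8791]), 'rotation': array([0.5395, 0.7238, 1.7639])}
side {'intrinsics': array([[408.1615,   0.    , 261.779 ],
       [  0.    , 408.1615, 194.199 ],
       [  0.    ,   0.    ,   1.    ]]), 'origin': array([-0.0516,  0.7433,  1.1984]), 'rotation': array([ 0.2811, -0.8365, -2.4281])}
wrist {'intrinsics': array([[297.3186,   0.    , 257.5803],
       [  0.    , 297.3186, 197.6836],
       [  0.    ,   0.    ,   1.    ]]), 'origin': array([0.1544, 0.56  , 0.3728]), 'rotation': array([-0.2798, -0.1811,  1.1554])}
{'t': 0.15, 'qpos': array([1.0547, 0.3779, 0.08  , 1.2744, 0.    , 1.4605]), 'qd': array([ 0.0003, -0.0024,  0.0034,  0.0001, -0.0012,  0.0008]), 'effort': array([  0.0007, -46.4034,  27.017 ,   0.0139,  -0.0001,  -0.    ]), 'position': array([0.2267, 0.5279, 0.2306]), 'ee_rot': array([-1.375 , -0.9042,  0.9066]), 'force': array([0.4543, 0.604 , 0.4461]), 'ft_torque': array([ 0.0556, -0.0131,  0.0128]), 'opening': 0.08538334668192996}
```

View pics/scene0b.png

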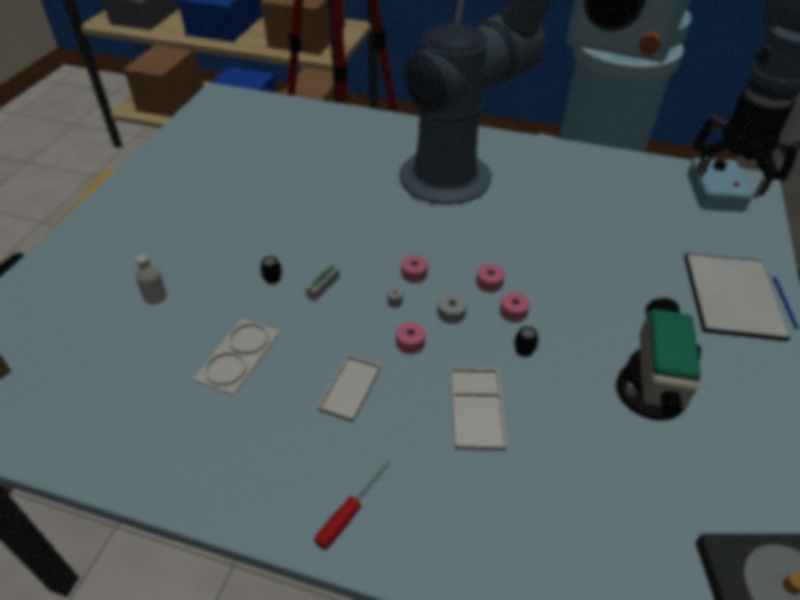

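View pics/side0b.png

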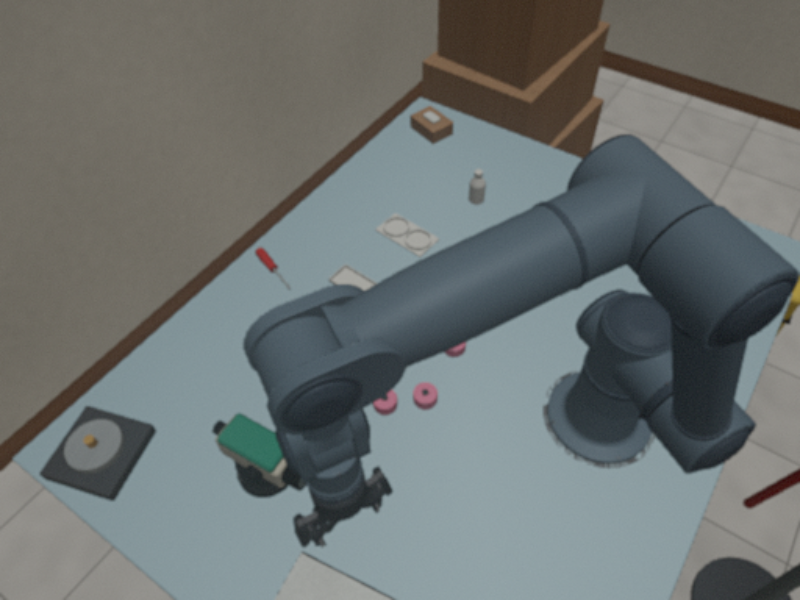

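The scene view shows, in 800x600 pixels:
- **Eyepieces:** (271,269) and (526,340).
- **Vial:** (323,282).
- **Small and large grey knobs:** (396,297) and (452,307).
- **Cup tray, long tray and split tray:** (237,355), (350,388) and (479,409). The split tray's divider is near its robot side.
- **Cleaner:** (150,280). **Level:** (660,365).

The side view is mostly blocked by the arm, so I'll measure from the scene camera.

```bash
cat > h.py <<'E'
import numpy as np, cv2
from scipy.spatial.transform import Rotation as R
from station import ctrl, vision
np.set_printoptions(precision=4,suppress=True)
def ray(info,px,fish=False):
    px=np.atleast_2d(np.asarray(px,float)); K=info["intrinsics"]
    u=(px[:,0]-K[0,2])/K[0,0]; v=(px[:,1]-K[1,2])/K[1,1]
    if fish:
        th=np.hypot(u,v); s=np.where(th>1e-9,np.sin(th)/np.maximum(th,1e-9),1)
        d=np.c_[u*s,-v*s,-np.cos(th)]
    else: d=np.c_[u,-v,-np.ones(len(u))]
    return R.from_rotvec(info["rotation"]).apply(d)
def onplane(info,px,z,fish=False):
    d=ray(info,px,fish); o=info["origin"]
    return o+d*((z-o[2])/d[:,2])[:,None]
def proj(info,P,fish=False):
    c=R.from_rotvec(info["rotation"]).inv().apply(np.atleast_2d(P)-info["origin"]); K=info["intrinsics"]
    x,y,z=c[:,0],-c[:,1],-c[:,2]
    if fish:
        r=np.hypot(x,y); th=np.arctan2(r,z); k=th/np.maximum(r,1e-9); x,y=x*k,y*k
    else: x,y=x/z,y/z
    return np.c_[K[0,0]*x+K[0,2],K[1,1]*y+K[1,2]]
E
python3 - <<'E'
from h import *
img=cv2.imread("pics/scene0.png"); info=vision.camera_info("scene")
bg=cv2.medianBlur(img,101).astype(float)
d=np.abs(img-bg); d=cv2.GaussianBlur(d.max(2),(0,0),.8)
m=(d>22).astype(np.uint8)
n,l,s,c=cv2.connectedComponentsWithStats(m)
for i in range(1,n):
    if 40<s[i,4]<4000 and 150<c[i,1]<330 and 60<c[i,0]<460:
        mk=(l==i).astype(np.uint8)
        cs,_=cv2.findContours(mk,0,1)
        P0=onplane(info,cs[0][:,0],0.012)[:,:2]
        rc=cv2.minAreaRect((P0*1000).astype(np.float32))
        print(s[i],c[i],"bgr",img[l==i].mean(0).astype(int),"z.014:",onplane(info,c[i],.014)[0,:2],"rect",np.round(rc[0]),np.round(rc[1]),round(rc[2],1))
E
```

```text
[166 163  15  20 243] [173.0494 172.6543] bgr [42 41 35] z.014: [ 0.4296 -0.244 ] rect [ 426. -246.] [88. 43.] 25.4
[256 163  18  19 281] [264.726  172.1352] bgr [73 63 99] z.014: [0.3435 0.0221] rect [340.  20.] [82. 52.] 15.0
[ 87 164  20  31 412] [ 95.7112 180.801 ] bgr [70 73 72] z.014: [ 0.5314 -0.449 ] rect [ 521. -459.] [148.  46.] 45.0
[304 169  19  19 294] [313.2721 178.034 ] bgr [73 63 99] z.014: [0.3248 0.1689] rect [322. 168.] [81. 54.] 10.3
[195 170  23  23 268] [206.1381 180.9963] bgr [68 72 64] z.014: [ 0.4335 -0.1344] rect [ 430. -135.] [36. 99.] 76.0
[247 186  11  12  89] [252.2921 192.0899] bgr [70 70 65] z.014: [0.4365 0.0108] rect [432.   9.] [45. 29.] 16.6
[319 187  20  20 326] [328.7331 196.5337] bgr [ 74  64 101] z.014: [0.3876 0.2265] rect [385. 226.] [79. 54.] 8.8
[ 393  190   57   80 3138] [423.0545 232.7916] bgr [48 54 34] z.014: [0.4453 0.489 ] rect [422. 496.] [124. 297.] 77.7
[279 196  20  12 151] [288.3113 201.9868] bgr [65 65 60] z.014: [0.4435 0.1202] rect [441. 120.] [42. 55.] 12.4
[ 125  204   52   47 1011] [150.6904 227.5262] bgr [117 123 124] z.014: [ 0.6453 -0.2102] rect [ 639. -211.] [ 76. 147.] 84.1
[253 206  20  21 347] [262.3026 216.2911] bgr [ 75  64 103] z.014: [0.5174 0.0645] rect [514.  64.] [73. 52.] 17.0
[328 208  18  21 294] [336.3231 218.1769] bgr [42 41 36] z.014: [0.4632 0.2604] rect [461. 260.] [45. 78.] 88.0
[204 229  37  41 815] [223.2969 249.4184] bgr [119 126 126] z.014: [0.6553 0.0003] rect [649.  -0.] [ 61. 120.] 86.2
[ 290  237   34   52 1532] [305.2611 263.1775] bgr [122 128 129] z.014: [0.6341 0.2096] rect [626. 208.] [155.  77.] 15.4
```

```bash
cat >> h.py <<'E'
def go(x,y,z,jaw=None):
    "print rolls and shifts (units) to reach TCP x,y,z with jaw direction jaw (deg, mod 180); shifts hold after the rolls"
    s=ctrl.read_state(); M=R.from_rotvec(s["ee_rot"]).as_matrix()
    a=np.degrees(np.arctan2(M[1,0],M[0,0])); roll=0
    if jaw is not None:
        da=(jaw-a+90)%180-90
        roll=-da  # tool y points down
    M2=M@R.from_rotvec([0,np.radians(roll),0]).as_matrix()
    d=M2.T@(np.array([x,y,z])-s["position"])
    print("t",round(s["t"],2),"pos",s["position"],"jaw",round(a,1),"tilt",M[:,1],"q6",round(s["qpos"][5],2),"open",round(s["opening"],4),"F",s["force"])
    print("roll units %.2f (%.1f deg) ; dx %.2f dy %.2f dz %.2f units"%(roll/8,roll,*(d/.05)))
E
python3 -c "
from h import *
go(.5,0.0,.28,76); go(.5,0,.28)"
```

```text
t 0.15 pos [0.2267 0.5279 0.2306] jaw 66.7 tilt [-0.0008 -0.0014 -1.    ] q6 1.46 open 0.0854 F [0.4543 0.604  0.4461]
roll units -1.16 (-9.3 deg) ; dx -8.92 dy -0.98 dz -7.86 units
t 0.15 pos [0.2267 0.5279 0.2306] jaw 66.7 tilt [-0.0008 -0.0014 -1.    ] q6 1.46 open 0.0854 F [0.4543 0.604  0.4461]
roll units 0.00 (0.0 deg) ; dx -7.54 dy -0.98 dz -9.19 units
```

>>> {"fn": "arm_command", "kwargs": {"series": "-1 0 -0.1 0 -0.58; -1 0 -0.1 0 -0.58; -1 -0.56 -0.05 -0.49 0; -1 -0.56 -0.05 -0.49 0; -1 -0.56 -0.05 -0.49 0; -1 -0.56 -0.05 -0.49 0; -1 -0.56 -0.05 -0.49 0; -1 -0.56 -0.05 -0.49 0; -1 -0.56 -0.05 -0.49 0; -1 -0.56 -0.05 -0.49 0; -1 -0.56 -0.05 -0.49 0; -1 -0.56 -0.05 -0.49 0; -1 -0.56 -0.05 -0.49 0; -1 -0.56 -0.05 -0.49 0; -1 -0.56 -0.05 -0.49 0; -1 -0.56 -0.05 -0.49 0; -1 -0.56 -0.05 -0.49 0; -1 -0.56 -0.05 -0.49 0; -1 0 0 0 0; -1 0 0 0 0"}}

```text
t: 2.15
position: [0.4991, -0.0015, 0.2808]
ee_rot: [-1.314, -1.026, 1.027]
force: [-0.6, 0.6, -0.3]
opening: 0.0852
```

```bash
python3 - <<'E'
from h import *
go(.5,0,.28,76)
info=vision.camera_info("wrist"); img=vision.capture("wrist")
import pickle; pickle.dump((info,img),open("w1.pkl","wb"))
print(info["origin"])
cv2.imwrite("pics/w1.png",cv2.resize(img,(800,600)))
E
```

```text
t 2.15 pos [ 0.4991 -0.0015  0.2808] jaw 75.9 tilt [-0.0011  0.0007 -1.    ] q6 0.12 open 0.0852 F [-0.5905  0.6424 -0.2733]
roll units -0.01 (-0.1 deg) ; dx 0.03 dy 0.02 dz -0.01 units
[0.4227 0.0184 0.4233]
```

View pics/w1.png

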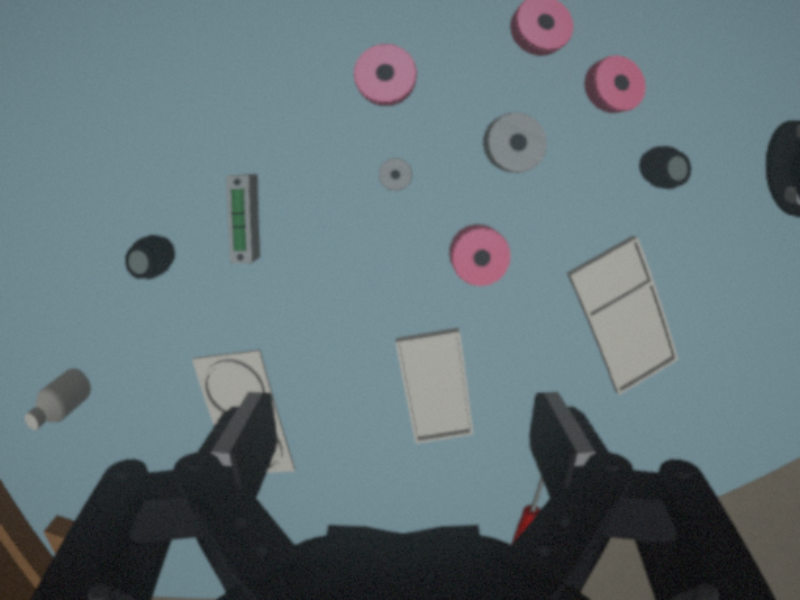

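The wrist view shows every part clearly:
- **Eyepiece lenses:** (138,262) and (678,168).
- **Small and large knob centre holes:** (395,174) and (518,142).
- **Vial, green tube:** (238,220).
- **Trays:** corners visible, except for the cup tray, whose far end is behind a finger.

```bash
python3 - <<'E'
from h import *
import pickle
info,img=pickle.load(open("w1.pkl","rb")); k=.64
hsv=cv2.cvtColor(img,cv2.COLOR_BGR2HSV); g=img.min(2)
W=lambda p,z:onplane(info,p,z,True)[:,:2]
def comp(mask,p):
    n,l,s,c=cv2.connectedComponentsWithStats(mask.astype(np.uint8))
    p=np.array(p)*k; ok=[i for i in range(1,n) if s[i,4]>=8]
    i=min(ok,key=lambda i:np.linalg.norm(c[i]-p)); cs,_=cv2.findContours((l==i).astype(np.uint8),0,1)
    return c[i],s[i,4],max(cs,key=len)[:,0]
for n,p in (("split",(622,313)),("long",(436,385))):
    c,a,ct=comp((g>95)&(hsv[...,1]<60),p); rc=cv2.minAreaRect((W(ct,.010)*1000).astype(np.float32)); print(n,a,np.round(rc[0],1),np.round(rc[1],1),rc[2])
for n,p,z in (("kl hole",(518,142),.03),("ks hole",(395,174),.028)):
    y,x=int(p[1]*k),int(p[0]*k); sub=np.zeros(g.shape,bool); sub[y-7:y+8,x-7:x+8]=True
    v=img.max(2); c,a,_=comp(sub&(v<v[sub].min()*.5+np.median(v[sub])*.5),p); print(n,a,c/k,W(c,z))
c,a,ct=comp((hsv[...,0]>45)&(hsv[...,0]<80)&(hsv[...,1]>80)&(g<90),(238,220)); rc=cv2.minAreaRect((W(ct,.030)*1000).astype(np.float32)); print("vial",a,c/k,W(c,.030),rc)
for n,p in (("eA",(138,262)),("eB",(678,168))):
    y,x=int(p[1]*k),int(p[0]*k); sub=np.zeros(g.shape,bool); sub[y-12:y+13,x-12:x+13]=True
    v=img.max(2)
    c,a,_=comp(sub&(v>55)&(v<100),p); print(n,a,c/k,W(c,.046),W(np.array([p])*k,.046)); print(v[y,x-14:x+15])
for n,q in (("cup corners (TL,TR,BR)",[(193,359),(261,350),(294,470)]),("long",[(396,339),(459,329),(471,432),(417,441)]),("split",[(569,273),(634,237),(676,357),(618,391)]),("ring L,R,T",[(205,392),(265,392),(232,360)])):
    print(n,W(np.array(q)*k,.008 if n[0]!="r" else .012)*1000)
print(W(np.array([(238,181),(240,262)])*k,.028))
E
```

```text
split 53 [779.6 143. ] [17.  15.8] 70.41767120361328
long 134137 [492.7 -73.1] [1266.7  806.2] 84.77202606201172
kl hole 84 [517.6897 141.5551] [[0.4258 0.1179]]
ks hole 27 [394.5023 173.6111] [[0.4297 0.0096]]
vial 253 [237.9632 219.7937] [[ 0.4309 -0.1336]] ((430.1549987792969, -133.56333923339844), (9.892315864562988, 53.37994384765625), 75.06542205810547)
eA 139 [136.7356 263.2194] [[ 0.4379 -0.2407]] [[ 0.4373 -0.2388]]
[145 147 148 149 144 134  86  59  80 100 103 106 104 105 108 107 106 106
 104 102  86  59  45  49  47  44  45  47  45]
eB 156 [678.8061 167.8986] [[0.4722 0.2631]] [[0.4721 0.2622]]
[ 51  47  48  48  52  51  53  58  77  94 103 102 102 102 103 103 100 105
 105 100  87  60  69 104 134 144 143 145 146]
cup corners (TL,TR,BR) [[ 553.6215 -242.0415]
 [ 560.9626 -162.6114]
 [ 709.881  -180.5497]]
long [[581.3852 -27.9276]
 [586.1909  33.1434]
 [704.6745  22.7799]
 [700.9734 -35.4751]]
split [[557.0552 149.2192]
 [536.6072 223.8717]
 [681.8891 267.1012]
 [702.2028 191.2361]]
ring L,R,T [[ 591.4943 -241.8634]
 [ 605.146  -173.7533]
 [ 563.0283 -195.725 ]]
[[ 0.3978 -0.1241]
 [ 0.4681 -0.1448]]
```

```bash
python3 -c "
from h import *
go(.431,-.1335,.009,74.5)"
```

```text
t 2.2 pos [ 0.4987 -0.0007  0.2809] jaw 76.0 tilt [-0.0012  0.0007 -1.    ] q6 0.11 open 0.0854 F [ 0.1779 -0.2619  0.473 ]
roll units 0.19 (1.5 deg) ; dx -2.92 dy 5.44 dz 0.59 units
```

>>> {"fn": "arm_command", "kwargs": {"series": "-1 -0.49 0.3 0.1 0.19; -1 -0.49 0.3 0.1 0; -1 -0.49 0.3 0.1 0; -1 -0.49 0.3 0.1 0; -1 -0.49 0.3 0.1 0; -1 -0.47 0.3 0.09 0; -1 0 0.5 0 0; -1 0 0.5 0 0; -1 0 0.5 0 0; -1 0 0.5 0 0; -1 0 0.5 0 0; -1 0 0.5 0 0; -1 0 0.4 0 0; -1 0 0.24 0 0; -1 0 0 0 0; -1 0 0 0 0; 1 0 0 0 0; 1 0 0 0 0; 1 0 0 0 0; 1 0 0 0 0", "force": 40}}

```text
t: 4.2
position: [0.4328, -0.1343, 0.0097]
ee_rot: [-1.326, -1.008, 1.007]
force: [0.8, -0.3, 0.1]
opening: 0.0283
```

>>> {"fn": "arm_command", "kwargs": {"series": "1 0 0 0 0; 1 0 0 0 0; 1 0 0 0 0; 1 0 0 0 0; 1 0 0 0 0; 1 0 0 0 0"}}

```text
t: 4.8
position: [0.4329, -0.1344, 0.0097]
ee_rot: [-1.326, -1.008, 1.007]
force: [-0.9, 0.1, 6.2]
opening: 0.0213
```

```bash
python3 -c "
from h import *
go(.644,-.002,.06,86)"
```

```text
t 4.8 pos [ 0.4329 -0.1344  0.0097] jaw 74.5 tilt [ 0.0009 -0.0004 -1.    ] q6 -0.17 open 0.0213 F [-0.893   0.0896  6.1981]
roll units -1.44 (-11.5 deg) ; dx 2.94 dy -1.00 dz -4.03 units
```

>>> {"fn": "arm_command", "kwargs": {"series": "1 0 -0.2 0 0; 1 0 -0.4 0 0; 1 0 -0.4 0 0; 1 0 -0.4 0 -0.36; 1 0 -0.2 0 -0.36; 1 0 0 0 -0.36; 1 0 0 0 -0.36; 1 0.29 0 -0.4 0; 1 0.29 0 -0.4 0; 1 0.29 0 -0.4 0; 1 0.29 0 -0.4 0; 1 0.29 0 -0.4 0; 1 0.29 0 -0.4 0; 1 0.29 0 -0.4 0; 1 0.29 0 -0.4 0; 1 0.29 0 -0.4 0; 1 0.29 0 -0.4 0; 1 0 0 0 0; 1 0 0 0 0"}}

```text
t: 6.7
position: [0.6415, -0.0031, 0.089]
ee_rot: [-1.24, -1.157, 1.159]
force: [-0.6, -0.9, -0.9]
opening: 0.021
```

```bash
python3 - <<'E'
from h import *
go(.644,-.002,.06,86)
info=vision.camera_info("wrist"); img=vision.capture("wrist")
import pickle; pickle.dump((info,img),open("w2.pkl","wb"))
cv2.imwrite("pics/w2.png",cv2.resize(img,(800,600)))
E
```

```text
t 6.7 pos [ 0.6415 -0.0031  0.089 ] jaw 86.1 tilt [-0.0013 -0.0001 -1.    ] q6 -0.03 open 0.021 F [-0.6167 -0.852  -0.8973]
roll units 0.01 (0.1 deg) ; dx 0.03 dy 0.58 dz -0.05 units
```

View pics/w2.png

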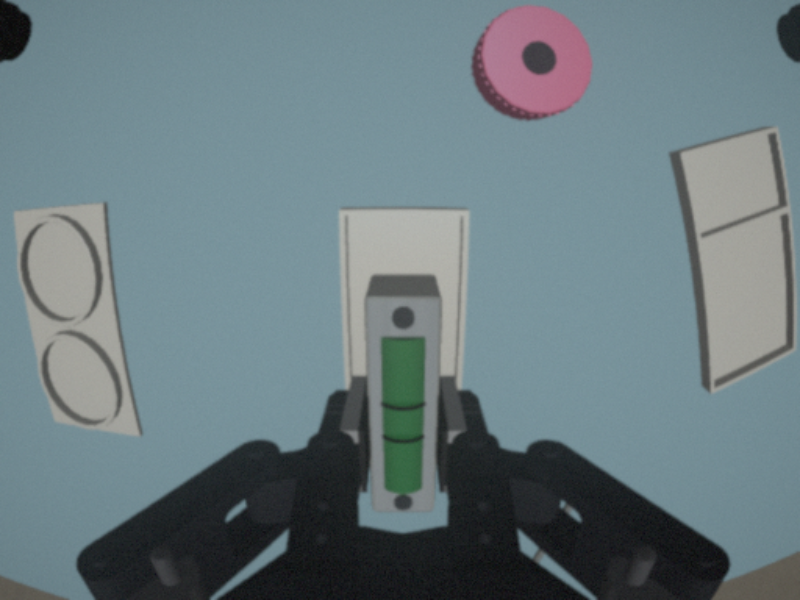

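The vial is held level and aligned with the long tray, whose near corners are at (341,209) and (469,209). The cup tray's rings at (60,267) and (81,377) and the split tray's corners are now fully in view too.

```bash
python3 - <<'E'
from h import *
import pickle
info,img=pickle.load(open("w2.pkl","rb")); k=.64
W=lambda p,z:onplane(info,np.array(p)*k,z,True)[:,:2]*1000
print("long near corners",W([(341,209),(469,209)],.012), "edges",W([(347,370),(464,370)],.012))
print("vial top ends",W([(403,294),(403,511)],.13-.0))
print("cup corners",W([(14,211),(105,203),(142,435),(57,421)],.004))
print("cup1 ring LRTB",W([(22,265),(102,267),(60,215),(62,321)],.012)); print("cup2",W([(42,372),(121,385),(72,332),(92,424)],.012))
print("split corners",W([(670,153),(776,127),(795,349),(712,391)],.012)); print("divider",W([(702,235),(787,208)],.012))
E
```

```text
long near corners [[582.3804 -27.7336]
 [586.4808  32.7909]] edges [[665.6362 -33.4247]
 [669.8518  27.8359]]
vial top ends [[592.2922   1.0113]
 [657.0585  -3.4013]]
cup corners [[ 554.1507 -245.1661]
 [ 562.6509 -165.0553]
 [ 712.2876 -180.0684]
 [ 704.9072 -258.5583]]
cup1 ring LRTB [[ 588.8895 -238.041 ]
 [ 597.7385 -169.1359]
 [ 563.8178 -195.0416]
 [ 627.5156 -212.2389]]
cup2 [[ 661.9591 -246.7421]
 [ 671.1136 -177.3193]
 [ 635.0517 -205.8507]
 [ 700.4927 -214.4849]]
split corners [[558.5976 142.2851]
 [536.938  224.419 ]
 [681.472  266.0492]
 [702.2864 190.8373]]
divider [[602.5282 165.6125]
 [585.4555 236.2993]]
```

>>> {"fn": "arm_command", "kwargs": {"series": "1 0.03 0.3 -0.06 0; 1 0 0.3 0 0; 1 0 0.3 0 0; 1 0 0.2 0 0; 1 0 0.15 0 0; 1 0 0.1 0 0; 1 0 0.1 0 0; 1 0 0.05 0 0; 1 0 0 0 0; 1 0 0 0 0; 1 0 0 0 0"}}

```text
t: 7.85
position: [0.6455, -0.0021, 0.0148]
ee_rot: [-1.242, -1.159, 1.158]
force: [0.6, 0.6, -1.0]
opening: 0.0209
```

>>> {"fn": "arm_command", "kwargs": {"series": "0.4 0 0 0 0; 0.2 0 0 0 0; 0 0 0 0 0; -0.4 0 0 0 0; -0.4 0 0 0 0; -1 0 -0.2 0 0; -1 0 -0.5 0 0; -1 0 -0.5 0 0; -1 0 -0.5 0 0; -1 0 -0.5 0 0; -1 0 0 0 0"}}

```text
t: 8.95
position: [0.6481, -0.0023, 0.1295]
ee_rot: [-1.248, -1.164, 1.154]
force: [1.7, -0.1, 0.8]
opening: 0.0853
```

```bash
python3 -c "
from h import *
go(.4375,-.2405,.006,84)"
```

```text
t 8.95 pos [ 0.6481 -0.0023  0.1295] jaw 86.0 tilt [ 0.0084 -0.0008 -1.    ] q6 -0.03 open 0.0853 F [ 1.7145 -0.112   0.8353]
roll units 0.25 (2.0 deg) ; dx -5.18 dy 2.44 dz 3.71 units
```

>>> {"fn": "arm_command", "kwargs": {"series": "-1 -0.52 0 0.37 0.25; -1 -0.52 0 0.37 0; -1 -0.52 0 0.37 0; -1 -0.52 0 0.37 0; -1 -0.52 0 0.37 0; -1 -0.52 0 0.37 0; -1 -0.52 0 0.37 0; -1 -0.52 0 0.37 0; -1 -0.52 0 0.37 0; -1 -0.5 0 0.38 0; -1 0 0 0 0; -1 0 0 0 0"}}

```text
t: 10.15
position: [0.4341, -0.2411, 0.1241]
ee_rot: [-1.257, -1.131, 1.13]
force: [0.0, 0.4, -0.3]
opening: 0.0852
```

```bash
python3 - <<'E'
from h import *
go(.4375,-.2405,.006,84)
info=vision.camera_info("wrist"); img=vision.capture("wrist")
import pickle; pickle.dump((info,img),open("w3.pkl","wb"))
print(proj(info,[.4375,-.2405,.046],True)/.64)
cv2.imwrite("pics/w3.png",cv2.resize(img,(800,600)))
E
```

```text
t 10.15 pos [ 0.4341 -0.2411  0.1241] jaw 83.9 tilt [ 0.0001  0.0008 -1.    ] q6 -0.53 open 0.0852 F [ 0.0086  0.3917 -0.2631]
roll units -0.01 (-0.1 deg) ; dx 0.02 dy 2.36 dz -0.07 units
[[403.2781 328.5552]]
```

View pics/w3.png

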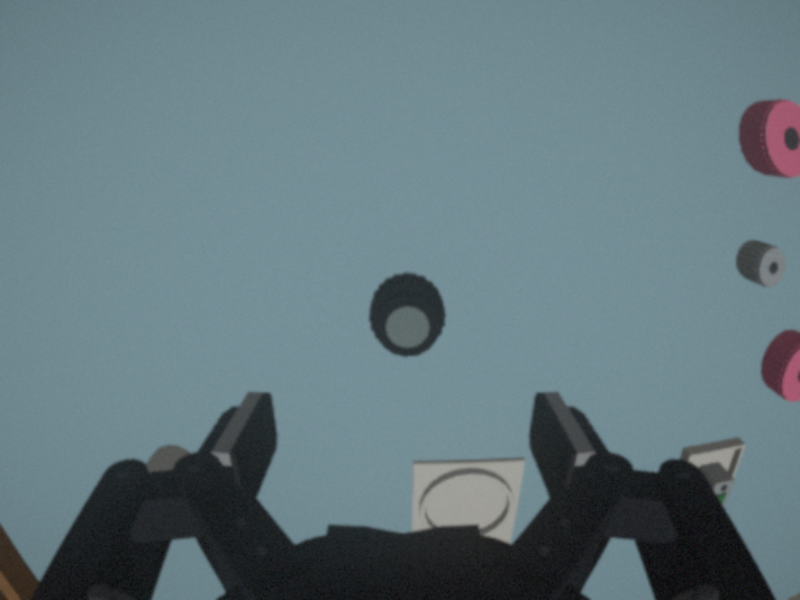

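The lens is at (407,327), against a predicted (403,329), so it is centred between the jaws. The vial shows in its tray at the lower right.

>>> {"fn": "arm_command", "kwargs": {"series": "-1 0.03 0.4 -0.07 0; -1 0 0.4 0 0; -1 0 0.4 0 0; -1 0 0.4 0 0; -1 0 0.4 0 0; -1 0 0.26 0 0; -1 0 0.1 0 0; -1 0 0 0 0; 1 0 0 0 0; 1 0 0 0 0; 1 0 0 0 0; 1 0 0 0 0; 1 0 0 0 0; 1 0 0 0 0; 1 0 0 0 0; 1 0 0 0 0; 1 0 0 0 0"}}

```text
t: 11.9
position: [0.4388, -0.2403, 0.0072]
ee_rot: [-1.258, -1.133, 1.132]
force: [0.1, 0.5, 4.8]
opening: 0.0385
```

```bash
python3 -c "
from h import *
go(.667,-.211,.011,84)"
```

```text
t 11.9 pos [ 0.4388 -0.2403  0.0072] jaw 84.0 tilt [ 0.0016 -0.0007 -1.    ] q6 -0.52 open 0.0385 F [0.1123 0.5273 4.7774]
roll units 0.00 (0.0 deg) ; dx 1.06 dy -0.07 dz -4.48 units
```

>>> {"fn": "arm_command", "kwargs": {"series": "1 0 -0.2 0 0; 1 0 -0.4 0 0; 1 0 -0.4 0 0; 1 0 -0.2 0 0; 1 0.09 0 -0.37 0; 1 0.09 0 -0.37 0; 1 0.09 0 -0.37 0; 1 0.09 0 -0.37 0; 1 0.09 0 -0.37 0; 1 0.09 0 -0.37 0; 1 0.09 0 -0.37 0; 1 0.09 0 -0.37 0; 1 0.09 0 -0.37 0; 1 0.09 0 -0.37 0; 1 0.08 0 -0.39 0; 1 0.08 0 -0.39 0; 1 0 0 0 0; 1 0 0 0 0"}}

```text
t: 13.7
position: [0.6659, -0.2104, 0.0657]
ee_rot: [-1.256, -1.131, 1.133]
force: [-0.7, -0.1, -0.6]
opening: 0.0385
```

```bash
python3 - <<'E'
from h import *
go(.667,-.211,.012,84)
img=vision.capture("wrist"); cv2.imwrite("pics/w4.png",cv2.resize(img,(800,600)))
E
```

```text
t 13.7 pos [ 0.6659 -0.2104  0.0657] jaw 84.0 tilt [-0.0013  0.0002 -1.    ] q6 -0.29 open 0.0385 F [-0.6649 -0.1186 -0.6088]
roll units 0.01 (0.0 deg) ; dx -0.01 dy 1.07 dz -0.02 units
```

View pics/w4.png

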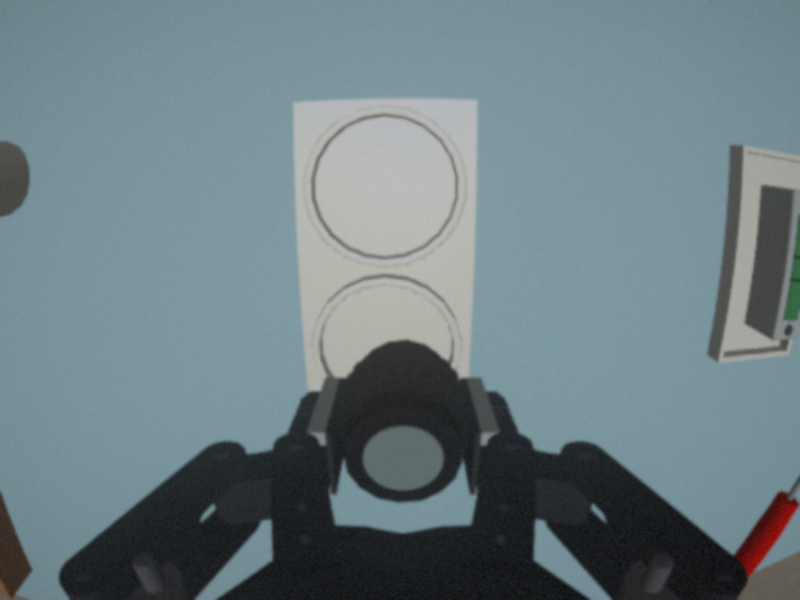

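The eyepiece is upright in the jaws at (403,455). Near cup ring: centre (386,187). The far cup ring is partly hidden, with its top at (387,278) and its sides at x 320 and 455.

```bash
python3 - <<'E'
from h import *
i=vision.camera_info("wrist")
W=lambda p,z:onplane(i,np.array(p)*.64,z,True)[:,:2]*1000
print(W([(312,187),(459,187),(386,115),(386,258)],.012)); print(W([(320,345),(455,345),(387,280)],.012)); print(W([(293,102),(476,100)],.004))
E
```

```text
[[ 592.4407 -240.762 ]
 [ 599.2935 -179.0851]
 [ 565.9947 -206.3193]
 [ 626.7143 -212.9689]]
[[ 663.8398 -247.9939]
 [ 670.1792 -186.1649]
 [ 636.4971 -213.6418]]
[[ 553.484  -246.2665]
 [ 561.8039 -167.0766]]
```

>>> {"fn": "arm_command", "kwargs": {"series": "1 -0.13 0 -0.04 0; 1 0 0.3 0 0; 1 0 0.3 0 0; 1 0 0.2 0 0; 1 0 0.1 0 0; 1 0 0.1 0 0; 1 0 0.05 0 0; 1 0 0.03 0 0; 1 0 0 0 0; 1 0 0 0 0; 1 0 0 0 0"}}

```text
t: 14.85
position: [0.6681, -0.2173, 0.0127]
ee_rot: [-1.257, -1.133, 1.132]
force: [-0.0, 0.5, -0.9]
opening: 0.0387
```

Next I release it and head for eyepiece B.

>>> {"fn": "arm_command", "kwargs": {"series": "1 0 0.02 0 0; 0.2 0 0 0 0; 0.1 0 0 0 0; 0 0 0 0 0; -0.4 0 0 0 0; -0.6 0 0 0 0; -0.6 0 0 0 0; -1 0 -0.3 0 0; -1 0 -0.5 0 0; -1 0 -0.5 0 0; -1 0 -0.5 0 0; -1 0 -0.5 0 0; -1 0 0 0 0"}}

```text
t: 16.15
position: [0.6706, -0.2184, 0.1325]
ee_rot: [-1.265, -1.137, 1.13]
force: [1.5, -0.1, 0.6]
opening: 0.0854
```

```bash
python3 -c "
from h import *
go(.472,.2626,.12,84)"
```

```text
t 16.15 pos [ 0.6706 -0.2184  0.1325] jaw 84.0 tilt [ 0.0086 -0.0036 -1.    ] q6 -0.3 open 0.0854 F [ 1.4777 -0.1469  0.6435]
roll units 0.00 (0.0 deg) ; dx 9.15 dy 0.18 dz 4.96 units
```

>>> {"fn": "arm_command", "kwargs": {"series": "-1 0.5 0 0.27 0; -1 0.51 0 0.28 0; -1 0.51 0 0.28 0; -1 0.51 0 0.28 0; -1 0.51 0 0.28 0; -1 0.51 0 0.28 0; -1 0.51 0 0.28 0; -1 0.51 0 0.28 0; -1 0.51 0 0.28 0; -1 0.51 0 0.28 0; -1 0.51 0 0.28 0; -1 0.51 0 0.28 0; -1 0.51 0 0.28 0; -1 0.51 0 0.28 0; -1 0.51 0 0.27 0; -1 0.51 0 0.27 0; -1 0.5 0 0.27 0; -1 0.5 0 0.27 0; -1 0 0 0 0; -1 0 0 0 0"}}

```text
t: 18.15
position: [0.4669, 0.264, 0.1263]
ee_rot: [-1.257, -1.133, 1.133]
force: [-0.5, -0.6, -0.0]
opening: 0.0853
```

```bash
python3 - <<'E'
from h import *
go(.472,.2626,.006,84)
info=vision.camera_info("wrist"); img=vision.capture("wrist")
import pickle; pickle.dump((info,img),open("w5.pkl","wb"))
print(proj(info,[[.472,.2626,.046],[.4258,.1179,.03]],True)/.64)
cv2.imwrite("pics/w5.png",cv2.resize(img,(800,600)))
E
```

```text
t 18.15 pos [0.4669 0.264  0.1263] jaw 84.1 tilt [ 0.0002 -0.0004 -1.    ] q6 0.5 open 0.0853 F [-0.5188 -0.6466 -0.0315]
roll units 0.01 (0.1 deg) ; dx -0.02 dy 2.41 dz -0.10 units
[[399.9035 330.5861]
 [146.6707 268.8305]]
```

View pics/w5.png

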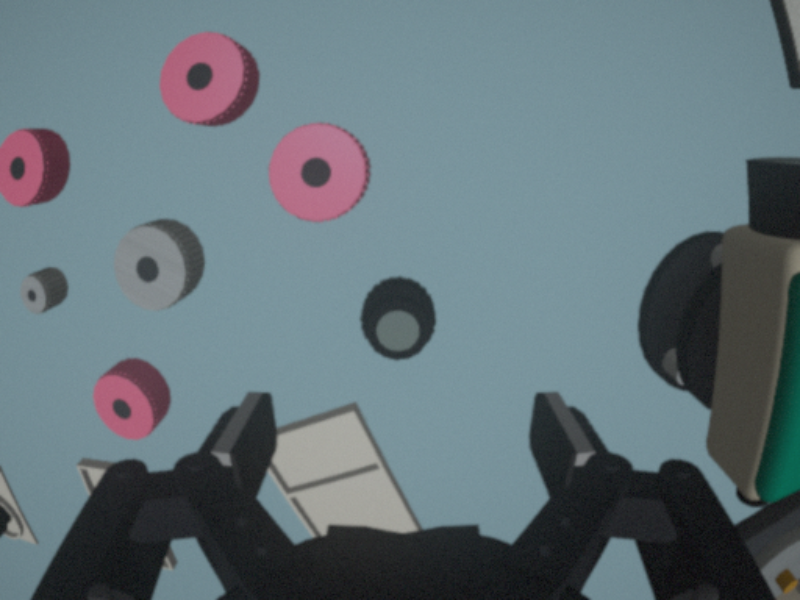

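The lens is at (398,331), against a predicted (400,331), and the level is well clear to the right.

>>> {"fn": "arm_command", "kwargs": {"series": "-1 -0.03 0.4 -0.1 0; -1 0 0.4 0 0; -1 0 0.4 0 0; -1 0 0.4 0 0; -1 0 0.4 0 0; -1 0 0.3 0 0; -1 0 0.1 0 0; -1 0 0 0 0; 1 0 0 0 0; 1 0 0 0 0; 1 0 0 0 0; 1 0 0 0 0; 1 0 0 0 0; 1 0 0 0 0; 1 0 0 0 0; 1 0 0 0 0; 1 0 0 0 0"}}

```text
t: 19.9
position: [0.4728, 0.262, 0.0074]
ee_rot: [-1.258, -1.134, 1.131]
force: [-0.3, -0.5, 6.1]
opening: 0.0392
```

```bash
python3 -c "
from h import *
go(.596,-.2097,.012,84)"
```

```text
t 19.9 pos [0.4728 0.262  0.0074] jaw 84.0 tilt [ 0.0019  0.0004 -1.    ] q6 0.49 open 0.0392 F [-0.3012 -0.5037  6.1164]
roll units 0.00 (0.0 deg) ; dx -9.12 dy -0.09 dz -3.44 units
```

>>> {"fn": "arm_command", "kwargs": {"series": "1 0 -0.2 0 0; 1 0 -0.4 0 0; 1 0 -0.4 0 0; 1 0 -0.2 0 0"}}

```text
t: 20.3
position: [0.4729, 0.2623, 0.0684]
ee_rot: [-1.257, -1.134, 1.13]
force: [-0.0, 0.4, -0.2]
opening: 0.0387
```

>>> {"fn": "arm_command", "kwargs": {"series": "1 -0.5 0 -0.19 0; 1 -0.5 0 -0.19 0; 1 -0.51 0 -0.19 0; 1 -0.51 0 -0.19 0; 1 -0.51 0 -0.19 0; 1 -0.51 0 -0.19 0; 1 -0.51 0 -0.19 0; 1 -0.51 0 -0.19 0; 1 -0.51 0 -0.19 0; 1 -0.51 0 -0.19 0; 1 -0.51 0 -0.19 0; 1 -0.51 0 -0.19 0; 1 -0.51 0 -0.19 0; 1 -0.51 0 -0.19 0; 1 -0.51 0 -0.19 0; 1 -0.51 0 -0.19 0; 1 -0.5 0 -0.2 0; 1 -0.48 0 -0.2 0; 1 0 0 0 0; 1 0 0 0 0"}}

```text
t: 22.3
position: [0.5954, -0.2098, 0.066]
ee_rot: [-1.256, -1.131, 1.131]
force: [-0.2, 0.2, -0.4]
opening: 0.0389
```

```bash
python3 -c "
from h import *
go(.596,-.2097,.012,84)"
```

```text
t 22.3 pos [ 0.5954 -0.2098  0.066 ] jaw 84.0 tilt [-0.0005  0.0009 -1.    ] q6 -0.33 open 0.0389 F [-0.1549  0.2283 -0.4095]
roll units -0.00 (-0.0 deg) ; dx 0.00 dy 1.08 dz -0.01 units
```

>>> {"fn": "arm_command", "kwargs": {"series": "1 0 0.3 -0.01 0; 1 0 0.3 0 0; 1 0 0.2 0 0; 1 0 0.1 0 0; 1 0 0.1 0 0; 1 0 0.05 0 0; 1 0 0.03 0 0; 1 0 0 0 0; 1 0 0 0 0; 1 0 0 0 0; 0.2 0 0 0 0; 0.1 0 0 0 0; 0 0 0 0 0; -0.4 0 0 0 0; -0.6 0 0 0 0; -0.6 0 0 0 0; -1 0 -0.3 0 0; -1 0 -0.5 0 0; -1 0 -0.5 0 0; -1 0 -0.5 0 0"}}

```text
t: 24.3
position: [0.596, -0.2097, 0.1031]
ee_rot: [-1.256, -1.132, 1.132]
force: [0.8, -0.5, 0.2]
opening: 0.0854
```

```bash
python3 -c "
from h import *
go(.4258,.1179,.1,106.5)
from h import *
info=vision.camera_info('wrist'); img=vision.capture('wrist'); cv2.imwrite('pics/w6.png',cv2.resize(img,(800,600)))"
```

```text
t 24.3 pos [ 0.596  -0.2097  0.1031] jaw 84.0 tilt [-0.0002  0.0002 -1.    ] q6 -0.33 open 0.0854 F [ 0.7649 -0.4622  0.1945]
roll units -2.81 (-22.5 deg) ; dx 7.25 dy 0.06 dz 1.40 units
```

View pics/w6.png

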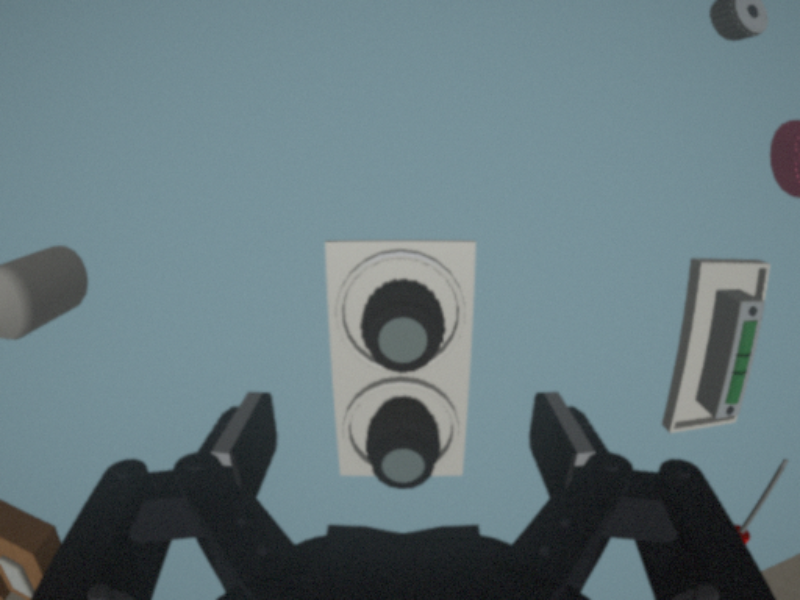

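Both eyepieces stand upright inside their cups, with lenses at (403,340) and (403,465), and the vial lies lengthwise in its tray. The large knob comes next.

>>> {"fn": "arm_command", "kwargs": {"series": "-1 0 0 0 -0.93; -1 0 0 0 -0.94; -1 0 0 0 -0.94; -1 0.48 0 0.09 0; -1 0.48 0 0.09 0; -1 0.48 0 0.09 0; -1 0.48 0 0.09 0; -1 0.48 0 0.09 0; -1 0.48 0 0.09 0; -1 0.48 0 0.09 0; -1 0.48 0 0.09 0; -1 0.48 0 0.09 0; -1 0.49 0 0.1 0; -1 0.49 0 0.1 0; -1 0.49 0 0.1 0; -1 0.49 0 0.1 0; -1 0.49 0 0.1 0; -1 0.49 0 0.1 0; -1 0 0 0 0; -1 0 0 0 0"}}

```text
t: 26.35
position: [0.4254, 0.1184, 0.1024]
ee_rot: [-1.059, -1.419, 1.419]
force: [0.2, 0.7, -0.3]
opening: 0.0855
```

```bash
python3 -c "
from h import *
go(.426,.118,.009,106.5)"
```

```text
t 26.35 pos [0.4254 0.1184 0.1024] jaw 106.6 tilt [ 0.0006 -0.0003 -1.    ] q6 -0.16 open 0.0855 F [ 0.2321  0.6943 -0.346 ]
roll units 0.01 (0.1 deg) ; dx -0.01 dy 1.87 dz -0.01 units
```

>>> {"fn": "arm_command", "kwargs": {"series": "-1 -0.01 0.4 -0.01 0; -1 0 0.4 0 0; -1 0 0.4 0 0; -1 0 0.4 0 0; -1 0 0.2 0 0; -1 0 0.08 0 0; -1 0 0 0 0; 1 0 0 0 0; 1 0 0 0 0; 1 0 0 0 0; 1 0 0 0 0; 1 0 0 0 0; 1 0 0 0 0; 1 0 0 0 0; 1 0 0 0 0; 1 0 -0.2 0 0; 1 0 -0.4 0 0; 1 0 -0.4 0 0; 1 0 -0.3 0 0", "force": 50}}

```text
t: 28.25
position: [0.4263, 0.1181, 0.075]
ee_rot: [-1.06, -1.419, 1.418]
force: [1.1, 0.7, -1.3]
opening: 0.0497
```

```bash
python3 -c "
from h import *
go(.6435,.2146,.013,106.5)"
```

```text
t 28.25 pos [0.4263 0.1181 0.075 ] jaw 106.5 tilt [ 0.0012  0.0002 -1.    ] q6 -0.16 open 0.0497 F [ 1.1363  0.679  -1.2579]
roll units 0.00 (0.0 deg) ; dx 0.62 dy 1.25 dz -4.71 units
```

>>> {"fn": "arm_command", "kwargs": {"series": "1 0.05 0 -0.39 0; 1 0.05 0 -0.39 0; 1 0.05 0 -0.39 0; 1 0.05 0 -0.39 0; 1 0.05 0 -0.39 0; 1 0.05 0 -0.39 0; 1 0.05 0 -0.39 0; 1 0.05 0 -0.39 0; 1 0.05 0 -0.39 0; 1 0.05 0 -0.4 0; 1 0.06 0 -0.4 0; 1 0.06 0 -0.4 0; 1 0 0 0 0; 1 0 0 0 0"}}

```text
t: 29.65
position: [0.6425, 0.2145, 0.0733]
ee_rot: [-1.058, -1.418, 1.419]
force: [0.2, 0.1, -1.7]
opening: 0.0499
```

```bash
python3 -c "
from h import *
go(.6435,.2146,.0145,106.5)
info=vision.camera_info('wrist'); print(info); img=vision.capture('wrist'); cv2.imwrite('pics/w7.png',cv2.resize(img,(800,600)))"
```

```text
t 29.65 pos [0.6425 0.2145 0.0733] jaw 106.5 tilt [-0.0008 -0.0003 -1.    ] q6 -0.06 open 0.0499 F [ 0.2117  0.1411 -1.6835]
roll units 0.00 (0.0 deg) ; dx -0.00 dy 1.18 dz -0.02 units
{'intrinsics': array([[297.3186,   0.    , 257.5803],
       [  0.    , 297.3186, 197.6836],
       [  0.    ,   0.    ,   1.    ]]), 'origin': array([0.567 , 0.1926, 0.2157]), 'rotation': array([-0.2181, -0.2906,  1.8422])}
```

View pics/w7.png

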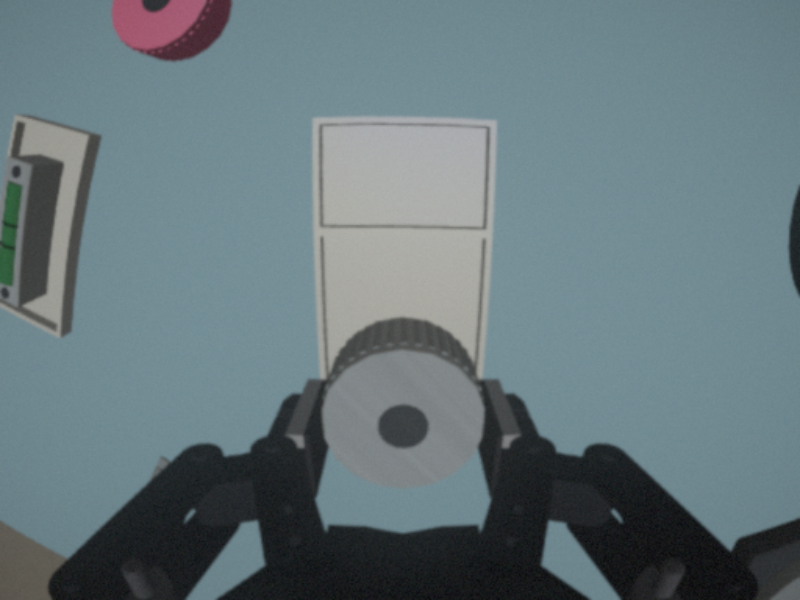

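The knob is level in the jaws, squared to the tray. The tray's near corners are at (313,118) and (496,121), and the divider at row 229.

```bash
python3 - <<'E'
from h import *
i=vision.camera_info("wrist")
W=lambda p,z:onplane(i,np.array(p)*.64,z,True)[:,:2]*1000
q=W([(313,118),(496,121),(317,229),(490,231),(325,375),(486,375)],.012); print(q); print((q[::2]+q[1::2])/2)
E
```

```text
[[557.452  149.1437]
 [536.0834 225.5994]
 [604.7662 163.9041]
 [583.6706 238.1093]
 [673.3859 184.2679]
 [650.8905 260.1973]]
[[546.7677 187.3716]
 [594.2184 201.0067]
 [662.1382 222.2326]]
```

>>> {"fn": "arm_command", "kwargs": {"series": "1 0 0.3 0 0; 1 0 0.3 0 0; 1 0 0.2 0 0; 1 0 0.15 0 0; 1 0 0.1 0 0; 1 0 0.08 0 0; 1 0 0.03 0 0; 1 0 0 0 0; 1 0 0 0 0"}}

```text
t: 30.6
position: [0.6433, 0.2147, 0.0157]
ee_rot: [-1.059, -1.419, 1.418]
force: [0.1, -0.4, -0.9]
opening: 0.05
```

>>> {"fn": "arm_command", "kwargs": {"series": "1 0 0.03 0 0; 0.1 0 0 0 0; 0 0 0 0 0; -0.2 0 0 0 0; -0.5 0 0 0 0; -0.7 0 0 0 0; -0.7 0 0 0 0; -1 0 -0.3 0 0; -1 0 -0.5 0 0; -1 0 -0.5 0 0; -1 0 -0.5 0 0; -1 0 0 0 0"}}

```text
t: 31.8
position: [0.646, 0.2153, 0.1086]
ee_rot: [-1.064, -1.425, 1.414]
force: [0.7, -0.2, -0.4]
opening: 0.0854
```

```bash
python3 -c "
from h import *
go(.4297,.0098,.1,106.5)"
```

```text
t 31.8 pos [0.646  0.2153 0.1086] jaw 106.5 tilt [ 0.008  0.002 -1.   ] q6 -0.06 open 0.0854 F [ 0.6974 -0.2382 -0.3736]
roll units 0.00 (0.0 deg) ; dx -2.71 dy 0.13 dz 5.32 units
```

>>> {"fn": "arm_command", "kwargs": {"series": "-1 -0.22 0 0.44 0; -1 -0.22 0 0.44 0; -1 -0.22 0 0.44 0; -1 -0.22 0 0.44 0; -1 -0.22 0 0.44 0; -1 -0.22 0 0.44 0; -1 -0.23 0 0.44 0; -1 -0.23 0 0.44 0; -1 -0.23 0 0.45 0; -1 -0.23 0 0.45 0; -1 -0.23 0 0.45 0; -1 -0.24 0 0.45 0; -1 0 0 0 0; -1 0 0 0 0"}}

```text
t: 33.2
position: [0.4263, 0.009, 0.1035]
ee_rot: [-1.059, -1.418, 1.417]
force: [0.4, -0.7, -0.9]
opening: 0.0855
```

```bash
python3 - <<'E'
from h import *
go(.4297,.0098,.009,106.5)
info=vision.camera_info("wrist"); img=vision.capture("wrist")
print(proj(info,[[.4297,.0098,.028]],True)/.64)
cv2.imwrite("pics/w8.png",cv2.resize(img,(800,600)))
E
```

```text
t 33.2 pos [0.4263 0.009  0.1035] jaw 106.5 tilt [ 0.0002  0.0005 -1.    ] q6 -0.42 open 0.0855 F [ 0.4358 -0.7353 -0.913 ]
roll units -0.01 (-0.0 deg) ; dx -0.01 dy 1.89 dz -0.07 units
[[401.2871 330.3582]]
```

View pics/w8.png

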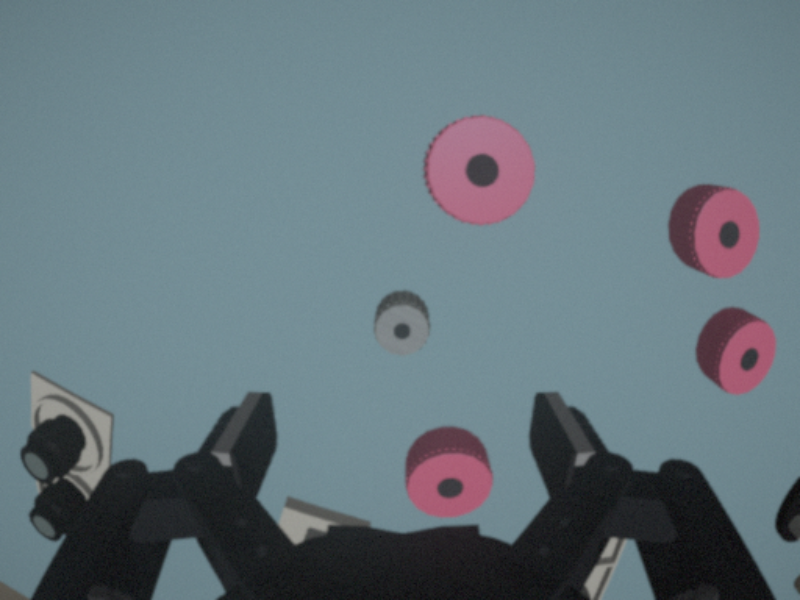

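The small knob's hole is at (402,331), matching the prediction, and it is centred between the jaws.

>>> {"fn": "arm_command", "kwargs": {"series": "-1 0 0.4 -0.07 0; -1 0 0.4 0 0; -1 0 0.4 0 0; -1 0 0.4 0 0; -1 0 0.2 0 0; -1 0 0.1 0 0; -1 0 0 0 0; 1 0 0 0 0; 1 0 0 0 0; 1 0 0 0 0; 1 0 0 0 0; 1 0 0 0 0; 1 0 0 0 0; 1 0 0 0 0; 1 0 0 0 0; 1 0 0 0 0; 1 0 -0.2 0 0; 1 0 -0.4 0 0; 1 0 -0.4 0 0; 1 0 -0.4 0 0", "force": 40}}

```text
t: 35.25
position: [0.4295, 0.0101, 0.0799]
ee_rot: [-1.059, -1.418, 1.418]
force: [0.2, 0.1, 0.4]
opening: 0.0261
```

```bash
python3 -c "
from h import *
go(.5703,.1938,.015,106.5)"
```

```text
t 35.25 pos [0.4295 0.0101 0.0799] jaw 106.5 tilt [-0.0002  0.0001 -1.    ] q6 -0.41 open 0.0261 F [0.1711 0.0873 0.4132]
roll units 0.00 (0.0 deg) ; dx 2.72 dy 1.30 dz -3.74 units
```

>>> {"fn": "arm_command", "kwargs": {"series": "1 0.22 0 -0.31 0; 1 0.22 0 -0.31 0; 1 0.23 0 -0.31 0; 1 0.23 0 -0.31 0; 1 0.23 0 -0.31 0; 1 0.23 0 -0.31 0; 1 0.23 0 -0.31 0; 1 0.23 0 -0.31 0; 1 0.23 0 -0.31 0; 1 0.23 0 -0.31 0; 1 0.22 0 -0.32 0; 1 0.22 0 -0.32 0; 1 0 0 0 0; 1 0 0 0 0"}}

```text
t: 36.65
position: [0.5701, 0.1935, 0.0789]
ee_rot: [-1.058, -1.418, 1.419]
force: [-0.7, -0.2, -0.4]
opening: 0.0265
```

```bash
python3 -c "
from h import *
go(.5703,.1938,.015,106.5)
img=vision.capture('wrist'); cv2.imwrite('pics/w9.png',cv2.resize(img,(800,600)))"
```

```text
t 36.65 pos [0.5701 0.1935 0.0789] jaw 106.5 tilt [-0.0005 -0.0005 -1.    ] q6 -0.07 open 0.0265 F [-0.7032 -0.2377 -0.399 ]
roll units 0.00 (0.0 deg) ; dx 0.01 dy 1.28 dz -0.01 units
```

View pics/w9.png

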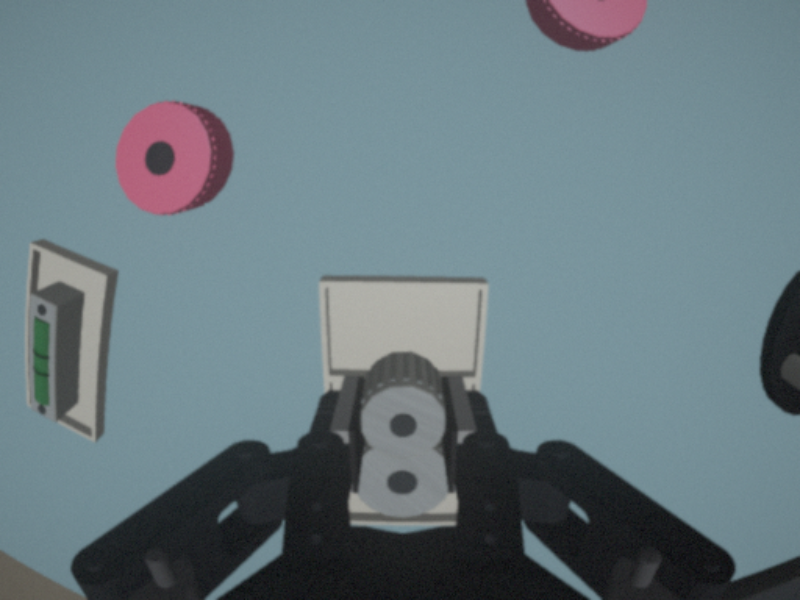

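The small knob hangs level over the narrow bay, which spans rows 285 to 374. The large knob lies behind it in the wide bay.

>>> {"fn": "arm_command", "kwargs": {"series": "1 0 0.3 0 0; 1 0 0.3 0 0; 1 0 0.3 0 0; 1 0 0.15 0 0; 1 0 0.1 0 0; 1 0 0.08 0 0; 1 0 0.04 0 0; 1 0 0.02 0 0; 1 0 0 0 0; 1 0 0 0 0; 0.5 0 0 0 0; 0.3 0 0 0 0; 0.1 0 0 0 0; -0.3 0 0 0 0; -0.6 0 0 0 0; -0.6 0 0 0 0; -1 0 -0.3 0 0; -1 0 -0.5 0 0; -1 0 -0.5 0 0; -1 0 -0.5 0 0"}}

```text
t: 38.7
position: [0.5702, 0.1935, 0.1051]
ee_rot: [-1.059, -1.418, 1.418]
force: [-0.6, 0.4, 1.1]
opening: 0.0857
```

```bash
python3 -c "
from h import *
go(.45,.03,.28,76)"
```

```text
t 38.7 pos [0.5702 0.1935 0.1051] jaw 106.5 tilt [-0.0004 -0.     -1.    ] q6 -0.07 open 0.0857 F [-0.5808  0.3767  1.1009]
roll units 3.81 (30.5 deg) ; dx -3.76 dy -3.50 dz 1.54 units
```

Now I back off and up for a last overall check.

>>> {"fn": "arm_command", "kwargs": {"series": "-1 0 -0.4 0 0; -1 0 -0.4 0 0; -1 0 -0.4 0 0.76; -1 0 -0.4 0 0.76; -1 0 -0.4 0 0.76; -1 0 -0.4 0 0.76; -1 0 -0.4 0 0.76; -1 -0.38 -0.4 0.15 0; -1 -0.38 -0.3 0.15 0; -1 -0.38 0 0.15 0; -1 -0.38 0 0.15 0; -1 -0.38 0 0.15 0; -1 -0.38 0 0.15 0; -1 -0.38 0 0.15 0; -1 -0.38 0 0.15 0; -1 -0.38 0 0.15 0; -1 -0.38 0 0.15 0; -1 0 0 0 0; -1 0 0 0 0"}}

```text
t: 40.6
position: [0.4522, 0.0272, 0.2795]
ee_rot: [-1.315, -1.029, 1.027]
force: [0.4, 0.7, -0.3]
opening: 0.085
```

```bash
python3 - <<'E'
from h import *
go(.45,.03,.28,76)
i=vision.camera_info("wrist"); img=vision.capture("wrist"); cv2.imwrite('pics/w10.png',cv2.resize(img,(800,600)))
s=vision.capture("scene"); cv2.imwrite('pics/s10.png',cv2.resize(s[150:310,50:480],(800,298),interpolation=cv2.INTER_CUBIC))
import pickle; pickle.dump((i,img),open("w10.pkl","wb"))
E
```

```text
t 40.6 pos [0.4522 0.0272 0.2795] jaw 76.1 tilt [ 0.0007  0.0005 -1.    ] q6 0.16 open 0.085 F [ 0.367   0.7071 -0.2779]
roll units 0.01 (0.1 deg) ; dx 0.04 dy -0.01 dz 0.06 units
```

View pics/w10.png

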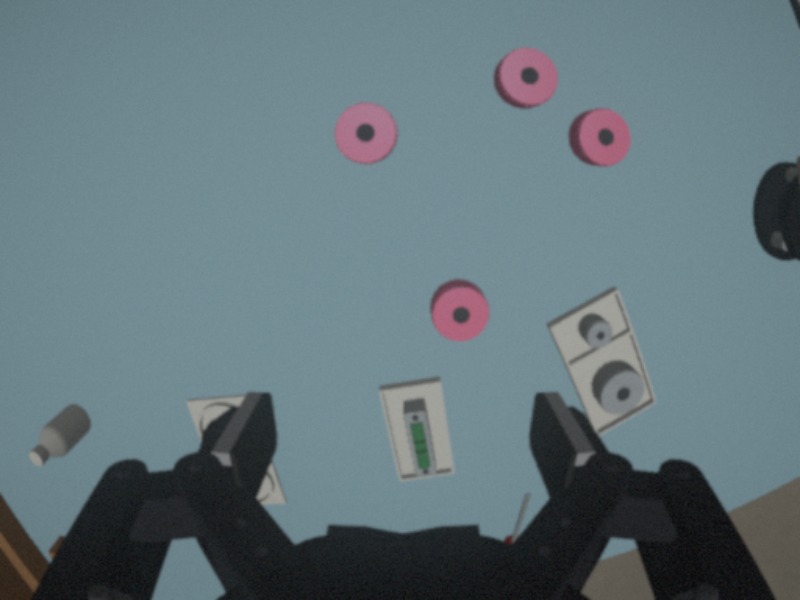

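View pics/s10.png

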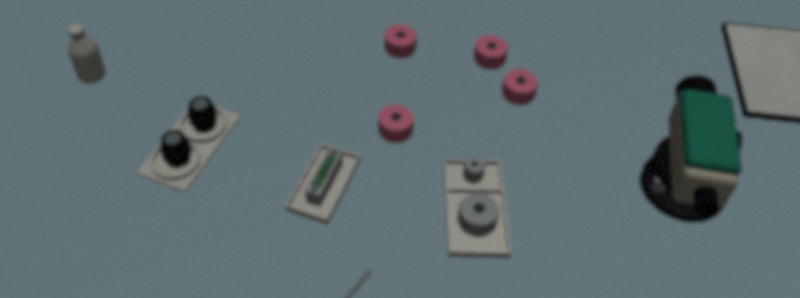

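All five parts are in their trays, upright, and the bottle and level are untouched. The knob holes are at (600,336) and (624,394) in the wrist view. I'll check the numbers once, then hand in.

```bash
python3 - <<'E'
from h import *
import pickle
i,_=pickle.load(open("w10.pkl","rb"))
W=lambda p,z:onplane(i,np.array(p)*.64,z,True)[:,:2]*1000
q=W([(548,324),(615,288)],.012).mean(0); a=np.radians(196.5)
u=np.array([np.cos(a),np.sin(a)]); v=np.array([-u[1],u[0]]); c=q-76*u
for n,p,z in(("small",(600,336),.032),("large",(624,394),.034)):
    d=W([p],z)[0]-c; print(n,d@u,d@v)
q=W([(380,387),(439,378)],.012).mean(0); a=np.radians(-4.5); u=np.array([np.cos(a),np.sin(a)]); c=q+59*u
d=W([(415,412),(426,472)],.032); m=d.mean(0)-c; print("vial",m@u,m@[-u[1],u[0]],np.degrees(np.arctan2(*(d[1]-d[0])[::-1])))
print(ctrl.job_done())
E
```

```text
small 47.946619235827306 -0.4512318871583272
large -27.03161458204262 -1.2315557545777853
vial 1.3452961324359873 1.6858103631524317 -4.412981256955364
the job is handed in; nothing more can be done
None
```

I placed all five parts in their trays and handed the job in after about 41 s of robot time, well inside the 131 s limit. The hand-in gives no verdict.

**Last checks**, from the wrist camera in tray coordinates:

| Part | Position (mm) | Target (mm) |
|---|---|---|
| Small knob | x 47.9, y -0.5 | x 50, y 0 |
| Large knob | x -27.0, y -1.2 | x -25, y 0 |
| Spirit vial | x 1.3, y 1.7, aligned with the tray's long side to under 1° | x 0, y 0 |

- **Eyepieces:** they stand upright, one in each cup. I checked this by eye in a wrist view and in the final scene view. I did not measure their final positions.
- **Bystanders:** the level and the cleaner bottle looked undisturbed in the final scene view, and the arm stopped clear of everything.
- **Floor contact:** I judged that each part rests on its tray floor from the release height of about 1 mm and from the pictures, not from a height measurement.
- **Disagreement:** the first tray positions from the scene and wrist cameras differed by 3–8 mm. A close look then moved the cup centres by about 6 mm in y, and I placed the eyepieces by that closer look.

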